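# Vent the sample chamber and hold its shutter slide at the index

### The job

On the black sample chamber, first pull the wider of the two grey caps straight up as far as it goes so that the chamber is vented, leaving it standing up and leaving the narrower cap as it is. Then draw the spring-loaded shutter slide out by its upright aluminium tab until its pointer stands opposite the steel index flag, and keep it there: finish while still gripping the tab, because the slide springs shut if let go. Leave the other things on the bench where they are.

Things in the scene. Friction and masses are not known exactly. Their poses are not given: they have to be found in the camera images.
- wide_cap_grip (a point): Centre line of the wider cap: plain grey plastic upright cylinder, 36 mm diameter, 26 mm tall. The point lies 15 mm above the cap's underside (11 mm below its top) and, with the cap down, 25 mm above the flat top of the black housing; under it a 32 mm wide collar. z axis up. The two caps stand 65 mm apart in line with the pull direction of the slide; either may be the one nearer the tab.
- narrow_cap_grip (a point): Centre line of the narrower cap: same grey plastic, 20 mm diameter, 26 mm tall; point 15 mm above its underside. It stays down.
- wide_cap (a joint): Lift of the wider cap in m: 0 fully down, 0.022 at its upper stop. It starts within 4 mm of fully down. A friction detent of about 3 N holds it wherever it is left, and it is captive: it cannot come off.
- narrow_cap (a joint): Lift of the narrower cap, same meaning.
- tab (a point): Middle of the upper part of the pull tab, an upright aluminium plate 12 mm thick along the travel, 34 mm wide across; its top is 14 mm above this point, its foot 38 mm below. x axis points (level) from tab to housing, so the slide is drawn out along -x; y across; z up. Take it from above, fingers closing along x. On the +x side runs a flat bar 16 mm wide, its top 30 mm below this point.
- chamber: The fixed chamber: base plate 290 x 130 x 10 mm (x -200 to 90, y +-65) with a black housing on it, x -55 to 80, y +-45, flat top 44 mm above the bench. Origin on the bench under the housing; axes as the tab's, which stands shut at x -110, y 0, its grip point 56 mm above the bench. Beside the tab on the +y side pointer and flag reach at most 27 mm above the bench. Pose varies.
- pointer (a point): Tip of the steel pointer, a 6 mm wide strip that sticks out 41 mm to the +y side at the foot of the tab and moves with it. Same axes as the tab.
- index_mark (a point): Tip of the steel index flag, 10 mm wide along the travel (its body behind, 18 x 20 mm, has a brass screw on top), clamped on the low rail beside the slide on the +y side; it faces the pointer's path with a gap of about 3 mm. Same axes as the tab. Its place along the rail differs from time to time. The pointer is opposite when its x in this frame is 0.
- slide (a joint): How far the slide is drawn out, in m: 0 shut (as it starts), hard stop at 0.075. The index lies between 0.030 and 0.055. The return spring pulls with about 4.5 N when shut and 90 N/m more on the way (about 9 N at the index), so the slide shuts if let go.

How it is judged:
On the way, in this order (a step that is already met when the one before it is completed fails the run):
1. the wider cap has been pulled up to its upper stop (value of joint wide_cap above 0.018 m), for 0.2 s.
2. the slide has been drawn out so that its pointer is opposite the index flag (x of pointer in the frame of index_mark between -0.005 and 0.005 m), for 0.3 s.
At the end, for the whole second after the job is handed in: The fingers still grip the slide (more than 2 N) and keep it still with the pointer within 5 mm of the middle of the index flag, i.e. opposite its 10 mm wide tip; the wider cap stands raised at least 17 of its 22 mm, the narrower is still down (within 7 mm) (all of step 2 and velocity of joint slide between -0.01 and 0.01 m/s and contact force between the fingers and slide above 2 N and value of joint wide_cap above 0.017 m and value of joint narrow_cap below 0.007 m); the arm keeps its last pose, push and grip.
It fails at once if the slide was drawn out (over 15 mm) before the wider cap was up (value of joint slide above 0.015 m and value of joint wide_cap below 0.015 m).
It fails at once if the narrower cap was pulled up (value of joint narrow_cap above 0.01 m).
It fails at once if a bystander was shoved more than 30 mm (distance of any of box_1, box_2, box_3, jar, driver, lens_mount, scope from where it was at the start of the episode above 0.03 m).
It also fails if it takes over 43 s, if anything falls off the work surface, if the arm or the gripper's body presses on something with over 40 N, if the wrist force passes 120 N, or if a joint passes its speed limit or range.

### The arm

A 6-joint arm with a two-finger parallel gripper is mounted at the origin on the work surface. World frame = base frame: x ahead of the robot, y to its left, z up, the work surface at z = 0. Lengths are in m, angles in rad, forces in N, time in s.
With the tool pointing down it reaches from about 0.375 to 0.9 m from the base axis. Payload 3.1 kg.
Tool frame: the origin (TCP) lies between the finger pads; the fingertips stand 8 mm ahead of it and the grasp point (between the pads) lies 11 mm behind it; z points along the fingers, y is the line along which they close (so a half turn about z gives the same grasp; the last joint's range is limited). The gripper opens to 85 mm and grips with 20 to 120 N. Pads are 22 mm wide; open, the fingers measure 114 mm over their backs; the gripper's body (76 mm by 85 mm) begins 54 mm behind the grasp point. The pads swing forward as they close: fully open they stand 13 mm farther back than shut.
Start: joints at [1.046, 0.527, 1.433, -0, 1.181, -0.178], TCP at [0.212, 0.588, 0.239] pointing down, gripper open.
Joint ranges: [-3.08, 3.08], [-0.75, 2.2], [0.22, 2.44], [-1.43, 4.57], [0, 2.65], [-2.85, 2.85]. Speed limits (rad/s): [2.79, 2.79, 3.14, 3.14, 3.14, 3.14].

### API

Orientations are given as a unit quaternion [w, x, y, z].
In Python, from workcell import sensors, imaging, manip gives the robot as it stands.
- The arm moves only by the tool move_arm, never from a script. Its argument "rows" is a list of rows, each an object with "grip": the opening, from 0 (shut) to 1 (fully open); "xyz": the shift along the world's x, y, z in m, a list of three; "angular": the turn, a rotation vector about the world's x, y, z in rad, a list of three. A call has 1 to 20 rows; each row is the pose to reach, as a shift and turn from the pose commanded when the call began; what a row does not reach only later rows make up. A row lasts 1/10 s, in which the tool goes at most 50 mm and 8.59 degrees, less where a joint would pass 70% of its speed; a pose out of reach is approached as far as the arm can. A call with a gripper value outside its range is refused whole. The fingers move at their own pace and stop on an object; "force" is the grip in N (left out, the last holds). Time passes only in rows, so rows that repeat a pose let the fingers close. It gives the time, the measured TCP pose, the force, the opening and the grip force at its end, in the units of the state.
- sensors.get_obs(): the state, without advancing time (a new reading comes with each control period).
- imaging.camera(name): name is "scene" or "top"; returns a dict with "color" (480x640x3 uint8, red, green, blue), "range_z" (480x640 float32, m along the optical axis (not along the pixel's ray), 0 where there is no reading), "fx", "fy", "cx", "cy" (pixels), "k1" (the pictures are not rectified: a ray, as slopes to the right and down, at radius r is drawn at 1 + k1 r^2 times it, then the intrinsics apply), "T" (4x4, takes a point from camera to world coordinates). Camera axes: x right, y down, z forward; pixel columns grow to the right and rows downward; lengths in m; the calibration is good to about 2 mm. A picture is of the moment at which its call begins.
- manip.sign_off(): hands the job in; it is judged then, once.
Trained networks look in the newest picture that a camera, given by its name, has taken for a name from the list of things; names that differ only in an ending like _2 or _b are one class to them, and where a whole thing is asked for, a point or a joint stands for the part that bears it (a point fixed in the world has none). Each returns a list of dicts, best first, with "p" (0 to 1); they miss things now and then, are a little off and sometimes report something else, mostly with a low value. They report only what shows in the picture. A call takes as long as a camera call.
- imaging.find_in(camera, label): "bbox" ([left, top, right, bottom] in pixels, round what is visible of it).
- imaging.masks_of(camera, label): "pixels" (480x640 bool, what is visible of it) and "bbox" ([left, top, right, bottom] in pixels, round what is visible of it).
- imaging.spot_point(camera, label): "position" ([column, row] in pixels: a listed point, or the origin of a listed thing).
The state is a dict: "time_s": time; "joint_positions": joint angles; "qd": joint speeds; "joint_efforts": joint torques, N m; "eef_pos": TCP position; "eef_rot": TCP orientation; "force": force on the tool from outside, world axes, zero at the start; "ft_torque": the same for the moment, N m; "opening": finger opening in m; "gripper_force": force on a finger pad.
Only numpy, scipy, OpenCV 4.12 (cv2) and the standard library are available. Lean on these libraries where they do the work, as an engineer would, in place of code of your own. Each camera call takes 0.05 s, during which the arm holds its last target. There are 200 camera calls.

## Working session

There is one attempt and no reset: what is moved stays moved. The work goes in short steps, Python scripts to look and compute and a tool call to move; the robot and the scene stay as the last step left them, time stands still between calls to the robot, and variables do not carry over. Pictures are saved under pics/ and viewed, at most 10 in all, crops included, and the job is handed in when it is done.

Besides the shell and the picture viewer there is one more tool, called after "Call:" as name(argument=value, ...) on one line, values as JSON. move_arm: Moves the arm, as the interface text tells. Its arguments: {"type":"object","properties":{"rows":{"type":"array"},"force":{"type":"number"}},"required":["rows"]}

```bash
mkdir -p pics
cat > h.py <<'E'
import numpy as np, cv2
from workcell import sensors, imaging, manip
def ray(c,p):
    d=np.array([(p[0]-c['cx'])/c['fx'],(p[1]-c['cy'])/c['fy']]); u=d.copy()
    for _ in range(10): u=d/(1+c['k1']*(u@u))
    T=np.array(c['T']); return T[:3,3], T[:3,:3]@np.array([u[0],u[1],1.])
def atz(c,p,z):
    o,d=ray(c,p); return o+d*(z-o[2])/d[2]
def atdepth(c,p):
    o,d=ray(c,p); x,y=int(round(p[0])),int(round(p[1])); w=c['range_z'][y-1:y+2,x-1:x+2]; w=w[w>0]
    return o+d*np.median(w) if len(w) else None
def tri(c1,p1,c2,p2):
    A=np.zeros((3,3));b=np.zeros(3);R=[ray(c1,p1),ray(c2,p2)]
    for o,d in R:
        d=d/np.linalg.norm(d);P=np.eye(3)-np.outer(d,d);A+=P;b+=P@o
    x=np.linalg.solve(A,b); return x,[np.linalg.norm(np.cross(x-o,d/np.linalg.norm(d))) for o,d in R]
def save(c,n): cv2.imwrite('pics/'+n+'.png',c['color'][:,:,::-1])
E
python3 - <<'E'
from h import *
np.set_printoptions(precision=4,suppress=True)
C={n:imaging.camera(n) for n in('scene','top')}
save(C['scene'],'s0');save(C['top'],'t0')
for n in C: print(n,C[n]['T'][:3,3])
for l in('wide_cap_grip','narrow_cap_grip','tab','chamber','pointer','index_mark'):
    P={}
    for n in C:
        r=imaging.spot_point(n,l)[:2]
        for q in r: print(l,n,q['p'],np.array(q['position']),atdepth(C[n],q['position']))
        if r:P[n]=r[0]['position']
    if len(P)==2: print('  tri',tri(C['scene'],P['scene'],C['top'],P['top']))
o=sensors.get_obs();print({k:o[k] for k in('time_s','eef_pos','eef_rot','force','opening')})
E
```

```text
scene [0.8995 0.2474 0.6065]
top [0.4598 0.0232 0.7023]
wide_cap_grip scene 0.66 [294.5 230.9] [ 0.5891 -0.0085  0.0821]
wide_cap_grip top 0.82 [350.  265.9] [ 0.5854 -0.0145  0.0821]
  tri (array([ 0.5858, -0.0134,  0.0755]), [np.float64(0.0017880643667941578), np.float64(0.0017880643667943156)])
narrow_cap_grip scene 0.84 [323.6 263.3] [0.6067 0.0489 0.083 ]
narrow_cap_grip top 0.79 [301.2 254.4] [0.5984 0.0468 0.0837]
  tri (array([0.6011, 0.0463, 0.0738]), [np.float64(0.0009976632584163007), np.float64(0.000997663258416182)])
tab scene 0.94 [378.4 319.7] [0.624  0.1382 0.0705]
tab top 0.8 [236.  242.2] [0.6157 0.1317 0.0699]
  tri (array([0.6181, 0.1347, 0.0582]), [np.float64(0.0010869645727369147), np.float64(0.0010869645727369214)])
chamber scene 0.83 [315.8 284.1] [0.6156 0.0447 0.0442]
chamber top 0.97 [314.7 264.1] [0.5944 0.03   0.0445]
chamber top 0.17 [245.5 220.6] [0.659  0.1285 0.0217]
  tri (array([0.6002, 0.0318, 0.0124]), [np.float64(0.0016224631508634292), np.float64(0.0016224631508634684)])
pointer scene 0.64 [349.5 355.1] [0.6589 0.1266 0.0227]
pointer top 0.97 [245.2 218.2] [0.6659 0.1309 0.0102]
pointer top 0.34 [303.  254.5] [0.5986 0.0446 0.0825]
  tri (array([0.6609, 0.1279, 0.0277]), [np.float64(0.0003283322766069974), np.float64(0.0003283322766069321)])
index_mark scene 0.83 [368.2 380. ] [0.6711 0.1608 0.0223]
index_mark scene 0.29 [313.7 282.4] [0.6152 0.0412 0.0442]
index_mark top 0.67 [224.3 210.5] [0.673  0.1591 0.0221]
index_mark top 0.22 [239.5 241.4] [0.6183 0.1282 0.0642]
  tri (array([0.6721, 0.1599, 0.0234]), [np.float64(0.0012170824272889269), np.float64(0.0012170824272890082)])
{'time_s': 0.7, 'eef_pos': array([0.2124, 0.5878, 0.2393]), 'eef_rot': array([-0.    ,  0.1725,  0.985 , -0.    ]), 'force': array([-0.5064, -0.315 , -0.5385]), 'opening': 0.08543660242477867}
```

View pics/s0.png

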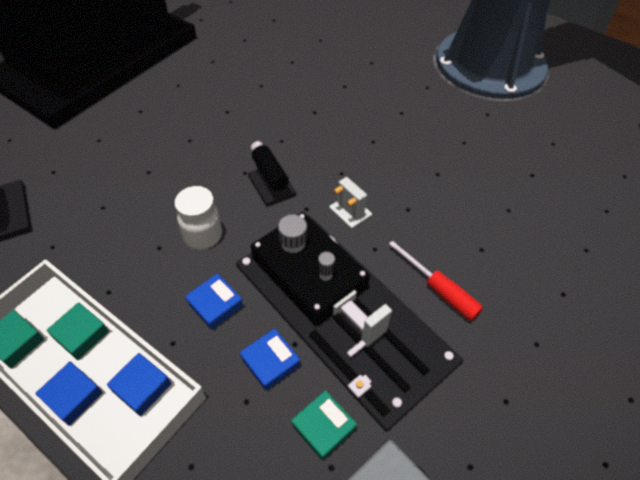

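View pics/t0.png

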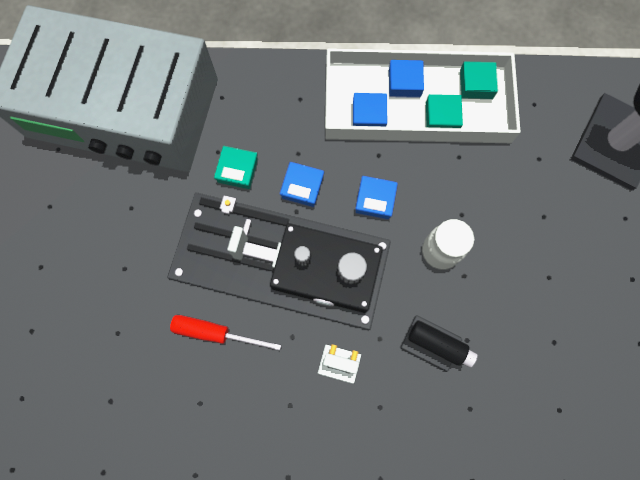

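The scene view shows the chamber with the wide cap at (293,232), the narrow cap at (326,262), the tab at (378,325), the pointer at (355,349) and the flag at (360,385). In the top view the wide cap (351,267) is at the far end, with the narrow cap at (302,255), the tab at (238,242) and the flag at (228,204). The network results agree with both. Next I refine yaw and centres from depth slices.

```bash
cat >> h.py <<'E'
def cloud(c):
    v,u=np.mgrid[0:480,0:640]; K=np.array([[c['fx'],0,c['cx']],[0,c['fy'],c['cy']],[0,0,1.]])
    p=np.stack([u.ravel(),v.ravel()],1).astype(float)
    d=(p-[c['cx'],c['cy']])/[c['fx'],c['fy']]; n=d.copy()
    for _ in range(10): n=d/(1+c['k1']*(n**2).sum(1,keepdims=True))
    z=c['range_z'].ravel(); P=np.c_[n*z[:,None],z]; T=np.array(c['T'])
    W=P@T[:3,:3].T+T[:3,3]; W[z<=0]=np.nan; return W
E
python3 - <<'E'
from h import *
np.set_printoptions(precision=4,suppress=True)
def near(W,c,r,lo,hi):
    m=(np.hypot(W[:,0]-c[0],W[:,1]-c[1])<r)&(W[:,2]>lo)&(W[:,2]<hi); return W[m]
def rect(P):
    (x,y),(w,h),a=cv2.minAreaRect((P[:,:2]*1000).astype(np.float32)); return np.array([x,y,w,h,a]),len(P),np.median(P[:,2])
for n in('top','scene'):
    W=cloud(imaging.camera(n))
    print(n,'housing',rect(near(W,(.594,.03),.09,.040,.049)))
    print(' wide',rect(near(W,(.586,-.0134),.03,.076,.09)),' nar',rect(near(W,(.6,.0465),.02,.076,.09)))
    print(' tab',rect(near(W,(.617,.135),.03,.064,.075)))
    print(' idx',rect(near(W,(.672,.16),.02,.017,.04)), 'ptr',rect(near(W,(.658,.127),.012,.016,.03)))
E
```

```text
top housing (array([592.3834,  14.2061, 134.9402,  92.213 ,  76.827 ]), 5729, np.float64(0.04451690072633263))
 wide (array([585.9865, -17.9445,  35.4171,  36.277 ,  29.2766]), 646, np.float64(0.08220417841928807))  nar (array([600.1686,  45.7863,  19.4837,  20.4552,  19.7642]), 211, np.float64(0.08260845908923253))
 tab (array([620.8987, 133.1265,  12.1311,  34.0764,  76.7332]), 261, np.float64(0.0700985911774471))
 idx (array([681.3464, 157.43  ,  35.9065,  19.5962,  64.9571]), 205, np.float64(0.02201907862901864)) ptr (array([657.9619, 125.1073,   8.6167,  23.4092,  87.686 ]), 56, np.float64(0.023045818704314158))
scene housing (array([590.7718,  15.972 , 135.694 ,  92.4759,  76.741 ]), 5074, np.float64(0.04443936155540834))
 wide (array([584.4672, -16.0141,  35.6431,  35.8983,  76.8389]), 582, np.float64(0.08200813092696063))  nar (array([600.0859,  47.7841,  19.765 ,  19.616 ,  77.9264]), 231, np.float64(0.08244532086554668))
 tab (array([619.0728, 134.5712,  12.3909,  33.9934,  75.9208]), 333, np.float64(0.07065993748316435))
 idx (array([680.2369, 159.2776,  23.3265,  36.4167,   6.6097]), 344, np.float64(0.02249908621626079)) ptr (array([658.3581, 124.1648,  23.4122,  15.4101,   5.1914]), 99, np.float64(0.022710894932920556))
```

Call:
move_arm(rows=[{"grip": 0.8,"xyz": [0.373,-0.605,0],"angular": [0,0,-1.454]},{"grip": 0.8,"xyz": [0.373,-0.605,0],"angular": [0,0,-1.454]},{"grip": 0.8,"xyz": [0.373,-0.605,0],"angular": [0,0,-1.454]},{"grip": 0.8,"xyz": [0.373,-0.605,0],"angular": [0,0,-1.454]},{"grip": 0.8,"xyz": [0.373,-0.605,0],"angular": [0,0,-1.454]},{"grip": 0.8,"xyz": [0.373,-0.605,0],"angular": [0,0,-1.454]},{"grip": 0.8,"xyz": [0.373,-0.605,0],"angular": [0,0,-1.454]},{"grip": 0.8,"xyz": [0.373,-0.605,0],"angular": [0,0,-1.454]},{"grip": 0.8,"xyz": [0.373,-0.605,0],"angular": [0,0,-1.454]},{"grip": 0.8,"xyz": [0.373,-0.605,0],"angular": [0,0,-1.454]},{"grip": 0.8,"xyz": [0.373,-0.605,0],"angular": [0,0,-1.454]},{"grip": 0.8,"xyz": [0.373,-0.605,0],"angular": [0,0,-1.454]},{"grip": 0.8,"xyz": [0.373,-0.605,0],"angular": [0,0,-1.454]},{"grip": 0.8,"xyz": [0.373,-0.605,0],"angular": [0,0,-1.454]},{"grip": 0.8,"xyz": [0.373,-0.605,0],"angular": [0,0,-1.454]},{"grip": 0.8,"xyz": [0.373,-0.605,-0.04],"angular": [0,0,-1.454]},{"grip": 0.8,"xyz": [0.373,-0.605,-0.08],"angular": [0,0,-1.454]},{"grip": 0.8,"xyz": [0.373,-0.605,-0.11],"angular": [0,0,-1.454]},{"grip": 0.8,"xyz": [0.373,-0.605,-0.11],"angular": [0,0,-1.454]}], force=40)

```text
time_s: 2.7
eef_pos: [0.5817, -0.0161, 0.1253]
eef_rot: [-0.004, 0.784, 0.621, -0.003]
force: [-0.7, -0.1, -0.5]
opening: 0.0683
gripper_force: 0.0
```

Call:
move_arm(rows=[{"grip": 0.8,"xyz": [0,0,0],"angular": [0,0,0]},{"grip": 0.8,"xyz": [0,0,-0.02],"angular": [0,0,0]},{"grip": 0.8,"xyz": [0,0,-0.04],"angular": [0,0,0]},{"grip": 0.8,"xyz": [0,0,-0.055],"angular": [0,0,0]},{"grip": 0.8,"xyz": [0,0,-0.066],"angular": [0,0,0]},{"grip": 0.8,"xyz": [0,0,-0.066],"angular": [0,0,0]},{"grip": 0.8,"xyz": [0,0,-0.066],"angular": [0,0,0]}])

```text
time_s: 3.4
eef_pos: [0.5864, -0.0173, 0.0645]
eef_rot: [0.001, 0.783, 0.621, 0.001]
force: [-0.1, 1.5, -0.2]
opening: 0.0683
gripper_force: 0.0
```

Run:
```python
from h import *
c=imaging.camera('scene');cv2.imwrite('pics/s1.png',cv2.resize(c['color'][140:420,180:500,::-1],None,fx=2,fy=2))
print(sensors.get_obs()['eef_pos'],sensors.get_obs()['force'])
```

```text
[ 0.58645681 -0.01732944  0.06465769] [ 0.22335308  0.25468863 -0.68546542]
```

View pics/s1.png

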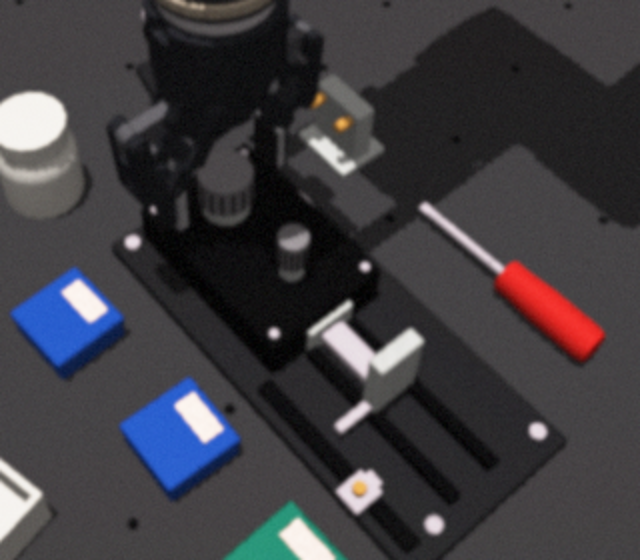

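The fingers straddle the wide cap, centred at crop (225,185), and the narrow cap at (292,250) is clear. Now I close and lift.

Call:
move_arm(rows=[{"grip": 0.0,"xyz": [0,0,-0.004],"angular": [0,0,0]},{"grip": 0.0,"xyz": [0,0,-0.004],"angular": [0,0,0]},{"grip": 0.0,"xyz": [0,0,-0.004],"angular": [0,0,0]},{"grip": 0.0,"xyz": [0,0,-0.004],"angular": [0,0,0]},{"grip": 0.0,"xyz": [0,0,-0.004],"angular": [0,0,0]},{"grip": 0.0,"xyz": [0,0,-0.004],"angular": [0,0,0]},{"grip": 0.0,"xyz": [0,0,-0.004],"angular": [0,0,0]},{"grip": 0.0,"xyz": [0,0,-0.004],"angular": [0,0,0]}], force=50)

```text
time_s: 4.25
eef_pos: [0.5847, -0.0171, 0.0592]
eef_rot: [-0.001, 0.784, 0.621, -0.001]
force: [-3.6, 0.9, 1.9]
opening: 0.0347
gripper_force: 50.0
```

Call:
move_arm(rows=[{"grip": 0.0,"xyz": [0,0,0.004],"angular": [0,0,0]},{"grip": 0.0,"xyz": [0,0,0.008],"angular": [0,0,0]},{"grip": 0.0,"xyz": [0,0,0.012],"angular": [0,0,0]},{"grip": 0.0,"xyz": [0,0,0.016],"angular": [0,0,0]},{"grip": 0.0,"xyz": [0,0,0.019],"angular": [0,0,0]},{"grip": 0.0,"xyz": [0,0,0.021],"angular": [0,0,0]},{"grip": 0.0,"xyz": [0,0,0.021],"angular": [0,0,0]},{"grip": 0.0,"xyz": [0,0,0.021],"angular": [0,0,0]}])

```text
time_s: 5.05
eef_pos: [0.5847, -0.0171, 0.0804]
eef_rot: [-0.001, 0.784, 0.621, -0.001]
force: [-5.3, 0.9, -1.3]
opening: 0.0349
gripper_force: 52.5
```

Call:
move_arm(rows=[{"grip": 0.0,"xyz": [0,0,0.001],"angular": [0,0,0]},{"grip": 0.0,"xyz": [0,0,0.002],"angular": [0,0,0]},{"grip": 0.0,"xyz": [0,0,0.002],"angular": [0,0,0]},{"grip": 0.0,"xyz": [0,0,0.002],"angular": [0,0,0]}])

```text
time_s: 5.45
eef_pos: [0.5846, -0.0171, 0.0806]
eef_rot: [-0.001, 0.784, 0.621, -0.001]
force: [-0.7, 0.4, -22.6]
opening: 0.0344
gripper_force: 51.9
```

Call:
move_arm(rows=[{"grip": 0.0,"xyz": [0,0,-0.002],"angular": [0,0,0]},{"grip": 0.8,"xyz": [0,0,-0.002],"angular": [0,0,0]},{"grip": 0.8,"xyz": [0,0,-0.002],"angular": [0,0,0]},{"grip": 0.8,"xyz": [0,0,-0.002],"angular": [0,0,0]},{"grip": 0.8,"xyz": [0,0,-0.002],"angular": [0,0,0]},{"grip": 0.8,"xyz": [0,0,0.02],"angular": [0,0,0]},{"grip": 0.8,"xyz": [0,0,0.06],"angular": [0,0,0]},{"grip": 0.8,"xyz": [0,0,0.1],"angular": [0,0,0]},{"grip": 0.8,"xyz": [0,0,0.1],"angular": [0,0,0]}])

```text
time_s: 6.35
eef_pos: [0.59, -0.0181, 0.1888]
eef_rot: [0.006, 0.784, 0.621, 0.005]
force: [1.0, -0.6, -0.1]
opening: 0.0681
gripper_force: 0.0
```

Call:
move_arm(rows=[{"grip": 0.45,"xyz": [0.009,0.038,0],"angular": [0,0,0.15]},{"grip": 0.45,"xyz": [0.018,0.076,0],"angular": [0,0,0.3]},{"grip": 0.45,"xyz": [0.027,0.114,0],"angular": [0,0,0.45]},{"grip": 0.45,"xyz": [0.05,0.23,0],"angular": [0,0,1.571]},{"grip": 0.45,"xyz": [0.05,0.23,0],"angular": [0,0,1.571]},{"grip": 0.45,"xyz": [0.05,0.23,0],"angular": [0,0,1.571]},{"grip": 0.45,"xyz": [0.05,0.23,0],"angular": [0,0,1.571]},{"grip": 0.45,"xyz": [0.05,0.23,0],"angular": [0,0,1.571]},{"grip": 0.45,"xyz": [0.05,0.23,0],"angular": [0,0,1.571]},{"grip": 0.45,"xyz": [0.05,0.23,0],"angular": [0,0,1.571]},{"grip": 0.45,"xyz": [0.05,0.23,0],"angular": [0,0,1.571]},{"grip": 0.45,"xyz": [0.05,0.23,0],"angular": [0,0,1.571]},{"grip": 0.45,"xyz": [0.05,0.23,0],"angular": [0,0,1.571]}])

```text
time_s: 7.65
eef_pos: [0.6354, 0.2127, 0.1821]
eef_rot: [0.0, 0.115, 0.993, -0.0]
force: [-0.6, 0.1, -0.4]
opening: 0.0384
gripper_force: 0.0
```

Run:
```python
from h import *
np.set_printoptions(precision=4,suppress=True)
c=imaging.camera('scene');save(c,'s2')
W=cloud(c);m=(np.hypot(W[:,0]-.585,W[:,1]+.017)<.016)&(W[:,2]<.13);print('cap top',np.percentile(W[m,2],[50,80,95]))
m=(np.hypot(W[:,0]-.6,W[:,1]-.0465)<.008)&(W[:,2]<.13);print('narrow top',np.percentile(W[m,2],[50,80,95]))
o=sensors.get_obs();print(o['eef_pos'],o['eef_rot'],o['opening'])
for n in('scene','top'):
    c=imaging.camera(n)
    for l in('index_mark','pointer','tab'):
        for q in imaging.spot_point(n,l)[:1]: print(n,l,q['p'],atz(c,q['position'],.056 if l=='tab' else .023))
```

```text
cap top [0.1015 0.1029 0.1038]
narrow top [0.0823 0.0834 0.0842]
[0.6354 0.2128 0.1821] [ 0.      0.1153  0.9933 -0.    ] 0.038222811499566064
scene index_mark 0.67 [0.671  0.1582 0.023 ]
scene pointer 0.82 [0.6549 0.1269 0.023 ]
scene tab 0.86 [0.6175 0.1356 0.056 ]
top index_mark 0.7 [0.6687 0.16   0.023 ]
top pointer 0.86 [0.658  0.1291 0.023 ]
top tab 0.73 [0.6186 0.1352 0.056 ]
```

View pics/s2.png

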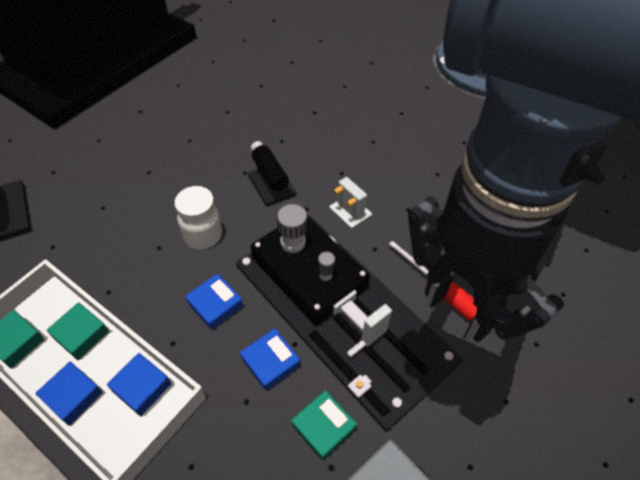

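The wide cap is raised at (292,215), with its top at 0.102 m. The narrow cap is down, the slide is shut, and the gripper hovers outside the tab. I'll move over the tab and descend.

Call:
move_arm(rows=[{"grip": 0.45,"xyz": [-0.008,-0.04,-0.02],"angular": [0,0,0]},{"grip": 0.45,"xyz": [-0.0155,-0.0785,-0.04],"angular": [0,0,0]},{"grip": 0.45,"xyz": [-0.0155,-0.0785,-0.06],"angular": [0,0,0]},{"grip": 0.45,"xyz": [-0.0155,-0.0785,-0.06],"angular": [0,0,0]},{"grip": 0.45,"xyz": [-0.0155,-0.0785,-0.08],"angular": [0,0,0]},{"grip": 0.45,"xyz": [-0.0155,-0.0785,-0.1],"angular": [0,0,0]},{"grip": 0.45,"xyz": [-0.0155,-0.0785,-0.12],"angular": [0,0,0]},{"grip": 0.45,"xyz": [-0.0155,-0.0785,-0.135],"angular": [0,0,0]},{"grip": 0.45,"xyz": [-0.0155,-0.0785,-0.135],"angular": [0,0,0]}])

```text
time_s: 9.0
eef_pos: [0.6189, 0.1349, 0.0458]
eef_rot: [-0.002, 0.114, 0.993, -0.0]
force: [-0.2, 0.2, 0.7]
opening: 0.0385
gripper_force: 0.0
```

Call:
move_arm(rows=[{"grip": 0,"xyz": [0,0,0],"angular": [0,0,0]},{"grip": 0,"xyz": [0,0,0],"angular": [0,0,0]},{"grip": 0,"xyz": [0,0,0],"angular": [0,0,0]},{"grip": 0,"xyz": [0,0,0],"angular": [0,0,0]},{"grip": 0,"xyz": [0,0,0],"angular": [0,0,0]},{"grip": 0,"xyz": [0,0,0],"angular": [0,0,0]},{"grip": 0,"xyz": [0,0,0],"angular": [0,0,0]}], force=60)

```text
time_s: 9.7
eef_pos: [0.6208, 0.1341, 0.0486]
eef_rot: [0.001, 0.115, 0.993, 0.0]
force: [-0.4, -2.0, 5.7]
opening: 0.0112
gripper_force: 60.3
```

Call:
move_arm(rows=[{"grip": 0,"xyz": [0.0015,0.0065,0],"angular": [0,0,0]},{"grip": 0,"xyz": [0.003,0.013,0],"angular": [0,0,0]},{"grip": 0,"xyz": [0.0045,0.0195,0],"angular": [0,0,0]},{"grip": 0,"xyz": [0.006,0.026,0],"angular": [0,0,0]},{"grip": 0,"xyz": [0.0076,0.0326,0],"angular": [0,0,0]},{"grip": 0,"xyz": [0.0076,0.0326,0],"angular": [0,0,0]},{"grip": 0,"xyz": [0.0076,0.0326,0],"angular": [0,0,0]},{"grip": 0,"xyz": [0.0076,0.0326,0],"angular": [0,0,0]}])

```text
time_s: 10.5
eef_pos: [0.628, 0.1651, 0.0486]
eef_rot: [0.001, 0.114, 0.993, -0.001]
force: [-1.2, -6.6, 7.2]
opening: 0.0112
gripper_force: 60.5
```

Run:
```python
from h import *
np.set_printoptions(precision=4,suppress=True)
u=np.array([.228,.974])
for n in('scene','top'):
    c=imaging.camera(n);P={}
    for l in('index_mark','pointer'):
        r=imaging.spot_point(n,l)[:1]
        for q in r: P[l]=atz(c,q['position'],.022);print(n,l,q['p'],np.array(q['position']),P[l])
    if len(P)==2: print('remaining pull',(P['index_mark']-P['pointer'])[:2]@u)
    if n=='scene': cv2.imwrite('pics/s3.png',cv2.resize(c['color'][300:450,280:480,::-1],None,fx=4,fy=4,interpolation=2))
    else: cv2.imwrite('pics/t3.png',cv2.resize(c['color'][160:310,150:350,::-1],None,fx=4,fy=4,interpolation=2))
```

```text
scene index_mark 0.91 [366.8 380.2] [0.6721 0.1596 0.022 ]
scene pointer 0.71 [367.3 373.9] [0.6655 0.1559 0.022 ]
remaining pull 0.005131538814244123
top index_mark 0.6 [221.4 209.9] [0.6738 0.1632 0.022 ]
```

View pics/s3.png

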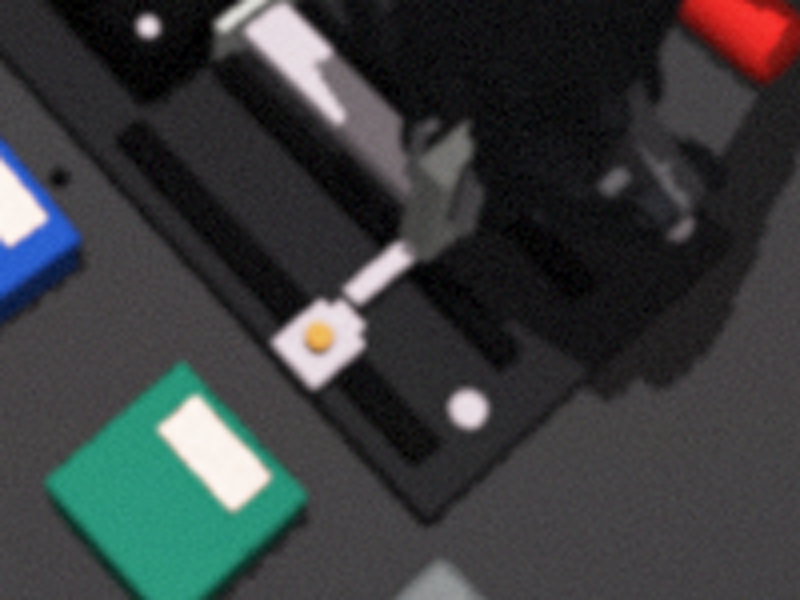

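View pics/t3.png

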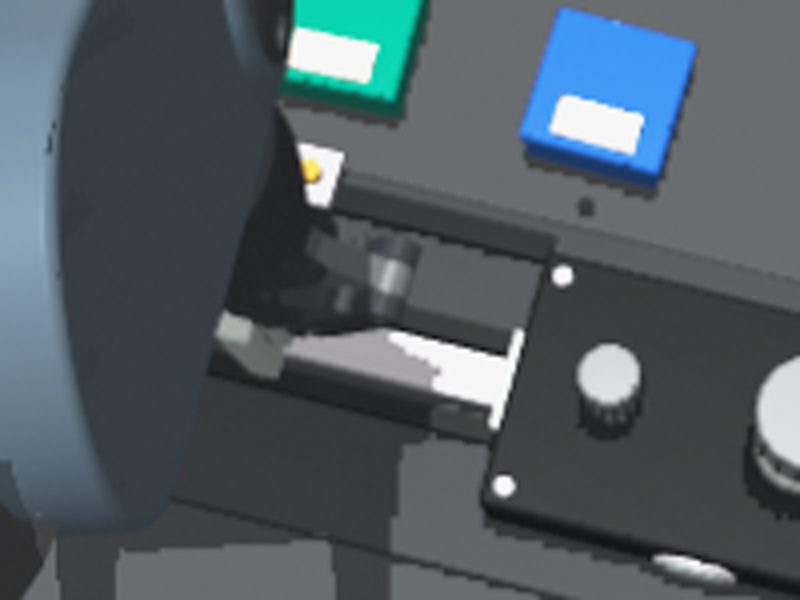

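The scene crop shows the pointer end at (357,297) facing the flag (screw at 320,337), slightly short of centre. I'll measure this from the bright pixels.

Run:
```python
from h import *
c=imaging.camera('scene');I=c['color'].astype(int)
u=np.array([.2284,.9736]);v=np.array([.9736,-.2284])
W=cloud(c)
print('height',[np.round(atdepth(c,p),4) for p in((280+380/4,300+275/4),(280+345/4,300+320/4),(280+300/4,300+345/4))])
vv,uu=np.nonzero(I[330:400,340:400].min(2)>125)
Q=np.array([atz(c,(x+340,y+330),.0222)[:2] for y,x in zip(vv,uu)])-[.672,.16]
s,t=Q@u*1e3,Q@v*1e3
for a in range(-40,24,2):
    m=(t>=a)&(t<a+2)
    if m.sum()>1: print(a,m.sum(),s[m].min().round(1),s[m].max().round(1),s[m].mean().round(1))
```

```text
height [array([0.6558, 0.1599, 0.0242]), array([0.6721, 0.1589, 0.0216]), array([0.6863, 0.153 , 0.0227])]
-28 7 -8.2 -3.3 -5.7
-26 14 -8.9 -2.2 -5.6
-24 8 -8.6 -3.0 -5.8
-22 8 -8.5 -2.8 -5.7
-20 11 -9.2 -2.6 -5.5
-18 12 -9.1 -2.4 -6.1
-16 9 -8.8 -2.3 -5.6
-14 12 -8.6 38.8 5.4
-12 17 -9.2 38.1 4.3
-10 14 -9.1 36.6 8.9
-8 10 -8.9 34.5 -1.7
-6 6 -8.1 -3.2 -5.3
-4 8 -6.1 1.9 -2.7
-2 18 -6.9 3.6 -1.2
0 24 -9.8 6.2 -2.2
2 26 -10.6 7.2 -0.9
4 28 -10.4 7.3 -1.4
6 21 -10.3 7.4 -2.2
8 20 -10.8 7.5 -0.1
10 17 -10.7 7.7 -1.3
12 23 -10.5 7.1 -2.0
14 28 -10.2 7.2 -1.2
16 28 -10.1 7.4 -1.8
18 28 -10.0 7.6 -0.5
20 19 -9.8 6.8 -1.9
```

Call:
move_arm(rows=[{"grip": 0,"xyz": [0.0005,0.002,0],"angular": [0,0,0]},{"grip": 0,"xyz": [0.0009,0.0039,0],"angular": [0,0,0]},{"grip": 0,"xyz": [0.0009,0.0039,0],"angular": [0,0,0]},{"grip": 0,"xyz": [0.0009,0.0039,0],"angular": [0,0,0]},{"grip": 0,"xyz": [0.0009,0.0039,0],"angular": [0,0,0]},{"grip": 0,"xyz": [0.0009,0.0039,0],"angular": [0,0,0]}])

```text
time_s: 11.45
eef_pos: [0.6288, 0.1688, 0.0486]
eef_rot: [0.0, 0.114, 0.993, -0.001]
force: [-1.5, -6.7, 5.9]
opening: 0.0108
gripper_force: 60.5
```

Run:
```python
from h import *
c=imaging.camera('scene');I=c['color'].astype(int)
cv2.imwrite('pics/s4.png',cv2.resize(c['color'][180:450,240:480,::-1],None,fx=2,fy=2,interpolation=2))
u=np.array([.2284,.9736]);v=np.array([.9736,-.2284])
vv,uu=np.nonzero(I[330:400,340:400].min(2)>125)
Q=np.array([atz(c,(x+340,y+330),.0222)[:2] for y,x in zip(vv,uu)])-[.672,.16]
s,t=Q@u*1e3,Q@v*1e3
for a,b in((-26,-16),(-8,-5),(-2,0),(2,20)):
    m=(t>=a)&(t<b)&(s<25); print(a,np.percentile(s[m],[2,50,98]).round(1))
W=cloud(c);m=(np.hypot(W[:,0]-.585,W[:,1]+.017)<.016)&(W[:,2]<.13);print('cap top',np.median(W[m,2]))
print(sensors.get_obs()['eef_pos'],sensors.get_obs()['gripper_force'])
```

```text
-26 [-5.1 -1.9  1.4]
-8 [-4.9 -1.7  1.3]
-2 [-6.6 -0.8  3.4]
2 [-10.4  -0.6   7.4]
cap top 0.1014523685663995
[0.62883788 0.16877967 0.04860916] 60.50320565700531
```

View pics/s4.png

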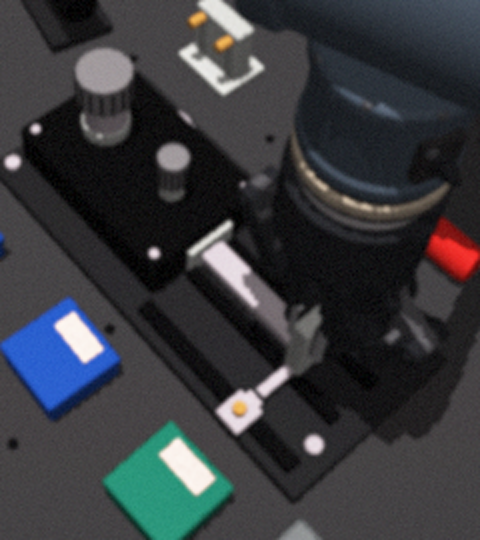

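The pointer (crop 265,388) now stands centred on the flag (240,408), with the pointer middle at −1.9 mm and the flag middle at −1.6 mm. The wide cap is up, the narrow cap is down and the grip is holding. The pointer has been opposite the flag for more than 0.3 s, so I'm handing in.

```bash
python3 -c "
from workcell import manip; print(manip.sign_off())"
```

```text
the job is handed in; nothing more can be done
None
```

The job is handed in (no verdict was returned): the wide cap is up at its stop, the narrow cap is still down, and the gripper is holding the slide with its pointer within about 1 mm of the middle of the index flag.

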